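Make up the top-coat kit and the primer kit

TASK

Make up the two painting kits from the stock standing on the bench, one thing to a bay, whichever bay you like: the yellow tray gets the red enamel tin, the hardener bottle with the orange cap and the white mixing cup, and the blue tray gets the grey primer tin and the round sanding pad with the wooden knob. Set each one down upright on the tray's floor without dropping it or tipping anything over, and leave the green tin and the roll of tape where they are.

Things in the scene. Friction and masses are not known exactly. Their poses are not given: they have to be found in the camera images.
- red_tin_c (a point): The red enamel paint tin: steel can 62 mm in diameter (64 mm over the beads) and 70 mm high, red band round it and red lid in a steel rim, standing upright, about 260 g. This point is its centre, 35 mm above its underside; z up.
- hardener_c (a point): Bottle of hardener: white plastic body 44 mm in diameter and 64 mm high with an orange label band, above it a narrow shoulder and a 28 mm orange screw cap, 90 mm high in all, standing upright, about 100 g. This point is its centre, 45 mm above its underside; z up.
- cup_c (a point): White plastic mixing cup with dark measuring marks, open at the top: 52 mm in diameter at the foot, widening to 65 mm at the rim, 72 mm high, wall 2.5 mm, standing upright, about 30 g. This point is its centre, 36 mm above its underside; z up.
- grey_tin_c (a point): The grey primer paint tin: steel can 62 mm in diameter (64 mm over the beads) and 70 mm high, dark grey band round it and dark grey lid in a steel rim, standing upright, about 260 g. This point is its centre, 35 mm above its underside; z up.
- sander_c (a point): Round hand-sanding pad: a light grey disc 66 mm in diameter and 22 mm high with dark red abrasive below, and a turned wooden knob on top, 36 mm in diameter between 42 and 62 mm above the underside (28 mm neck below that), 66 mm high in all, standing on its abrasive, about 120 g. This point is its centre, 33 mm above its underside; z up.
- yellow_tray: The kit tray with yellow painted rim and dividers and a bare plywood floor, standing fast on the bench: 276 mm long (its x axis) x 96 mm wide (its y axis), rim 24 mm high, rim and dividers 6 mm thick, floor 6 mm above the bench. Two dividers across it (22 mm high) make three square bays of 84 x 84 mm in a row, their centres at x = -90, 0 and +90 mm, y = 0. Origin: centre of its underside, on the bench; z up.
- blue_tray: The kit tray with blue painted rim and dividers and a bare plywood floor, standing fast on the bench: 276 mm long (its x axis) x 96 mm wide (its y axis), rim 24 mm high, rim and dividers 6 mm thick, floor 6 mm above the bench. Two dividers across it (22 mm high) make three square bays of 84 x 84 mm in a row, their centres at x = -90, 0 and +90 mm, y = 0. Origin: centre of its underside, on the bench; z up.
- green_tin_c (a point): The green paint tin: steel can 62 mm in diameter (64 mm over the beads) and 70 mm high, green band round it and green lid in a steel rim, standing upright, about 260 g. This point is its centre, 35 mm above its underside; z up. It stands among the stock and stays there.
- tape: Roll of beige masking tape lying flat, 100 mm outside and 76 mm inside diameter, 24 mm high, to be left alone. Origin: centre of its underside.
Mind the look-alikes: they are no part of the job. What is shaped like the part that bears hardener_c but pink or purple is not meant. What is shaped like the part that bears red_tin_c but pink is not meant.

How it is judged (in metres and radians):
At the end, for the whole second after the job is handed in: Red tin, hardener and cup stand in bays of the yellow tray, grey tin and sanding pad in bays of the blue tray: on the tray floor within 4 mm, upright within 0.1 rad, released and at rest; green tin and tape within 20 mm of where they began (x of red_tin_c in the frame of yellow_tray between -0.125 and 0.125 m and y of red_tin_c in the frame of yellow_tray between -0.03 and 0.03 m and z of red_tin_c in the frame of yellow_tray between 0.037 and 0.045 m and angle between each of red_tin_c, hardener_c, cup_c, grey_tin_c, sander_c's own z axis and vertical below 0.1 rad and linear speed of each of red_tin, hardener, cup, grey_tin, sander below 0.02 m/s and x of hardener_c in the frame of yellow_tray between -0.125 and 0.125 m and y of hardener_c in the frame of yellow_tray between -0.03 and 0.03 m and z of hardener_c in the frame of yellow_tray between 0.047 and 0.055 m and x of cup_c in the frame of yellow_tray between -0.125 and 0.125 m and y of cup_c in the frame of yellow_tray between -0.03 and 0.03 m and z of cup_c in the frame of yellow_tray between 0.038 and 0.046 m and x of grey_tin_c in the frame of blue_tray between -0.125 and 0.125 m and y of grey_tin_c in the frame of blue_tray between -0.03 and 0.03 m and z of grey_tin_c in the frame of blue_tray between 0.037 and 0.045 m and x of sander_c in the frame of blue_tray between -0.125 and 0.125 m and y of sander_c in the frame of blue_tray between -0.03 and 0.03 m and z of sander_c in the frame of blue_tray between 0.035 and 0.043 m and distance of each of green_tin_c, tape from where it was at the start of the episode below 0.02 m); the robot touches nothing.
It fails at once if the green tin or the tape is pushed more than 20 mm from where it stood (distance of any of green_tin_c, tape from where it was at the start of the episode above 0.02 m).
It fails at once if one of the five things is tipped over (more than 0.7 rad) (angle between any of red_tin_c, hardener_c, cup_c, grey_tin_c, sander_c's own z axis and vertical above 0.7 rad).
It fails at once if one of the five things is dropped: within 20 mm of standing on the bench it moves faster than 0.7 m/s (a fall of about 25 mm) ((height (world z) of red_tin_c below 0.055 m and linear speed of red_tin above 0.7 m/s) or (height (world z) of hardener_c below 0.065 m and linear speed of hardener above 0.7 m/s) or (height (world z) of cup_c below 0.056 m and linear speed of cup above 0.7 m/s) or (height (world z) of grey_tin_c below 0.055 m and linear speed of grey_tin above 0.7 m/s) or (height (world z) of sander_c below 0.053 m and linear speed of sander above 0.7 m/s)).
It also fails if it takes over 128 s, if anything falls off the work surface, if the arm or the gripper's body presses on something with over 40 N, if the wrist force passes 120 N, or if a joint passes its speed limit or range.

ROBOT

A 6-joint arm with a two-finger parallel gripper is mounted at the origin on the work surface. World frame = base frame: x ahead of the robot, y to its left, z up, the work surface at z = 0. Lengths are in mm, angles in rad, forces in N, time in s.
With the tool pointing down it reaches from about 350 to 775 mm from the base axis. Payload 7.3 kg.
Tool frame: the origin (TCP) lies at the very end of the fingers, on their centre line; the grasp point (between the pads) lies 19 mm behind it; z points along the fingers, y is the line along which they close (so a half turn about z gives the same grasp; the last joint's range is limited). The gripper opens to 92 mm and grips with 3 to 60 N. Pads are 19 mm wide; open, the fingers measure 130 mm over their backs; the gripper's body (75 mm by 190 mm) begins 47 mm behind the grasp point.
Start: joints at [1.186, 0.342, 1.524, -0, 1.275, -0.146], TCP at [124.166, 510.127, 201.541] pointing down, gripper open.
Joint ranges: [-2.53, 2.53], [-0.77, 2.02], [0.04, 2.7], [-1, 4.14], [0.28, 2.66], [-3.11, 3.11]. Speed limits (rad/s): [2.57, 2.57, 3.14, 3.14, 3.14, 3.14].

INTERFACE

Orientations are given as [roll, pitch, yaw] about the fixed x, y, z axes, in that order (R = Rz(yaw) Ry(pitch) Rx(roll)).
In Python, from plant import * gives the robot as it stands.
- The arm moves only by the tool arm_command, never from a script. Its arguments are lists of equal length, an entry for each row: "gripper": the finger opening in mm, from 0 to 91.8; "dp": the shift along the tool's x, y, z in units of 25 mm (1.0 is 25 mm), a list of three; "twist": the turn about the tool's z in units of 5 degrees (1.0 is 5 degrees). A call has exactly 5 rows; each row shifts and turns the commanded pose from where the row before left it, along the tool's axes as they then stand; what a row does not reach is not made up. A row lasts 1/8 s, in which the tool goes at most 62.5 mm and 10.7 degrees, less where a joint would pass 70% of its speed; a pose out of reach is approached as far as the arm can. A call is refused whole if a number of a shift passes 1 or a number of a turn 1, either way. A call with a gripper value outside its range is refused whole. The fingers move at their own pace and stop on an object; the grip force is fixed at half the most. Time passes only in rows, so rows that do not move let the fingers close, or fill a call up. It gives the time, the measured TCP pose, the force, the opening and the grip force at its end, in the units of the state.
- get_obs(): the state, without advancing time (a new reading comes with each control period).
- capture(name): name is "side" or "top"; returns the picture (384x512x3 uint8, red, green, blue); there is no depth.
- get_calibration(name): a dict with "mtx" (3x3 intrinsics, pixels), "dist_coeffs" ([k1, k2, p1, p2, k3] as OpenCV has them; the pictures are not rectified), "position" and "attitude" of the camera in the world. Camera axes: x right, y down, z forward; pixel columns grow to the right and rows downward; lengths in mm; the calibration is good to about 2 mm. A picture is of the moment at which its call begins. get_calibration takes no time and is no camera call.
- close_job(): hands the job in; it is judged then, once.
The state is a dict: "time": time; "joint_positions": joint angles; "dq": joint speeds; "tau": joint torques, N m; "tool_pos": TCP position; "tcp_rot": TCP orientation; "contact_force": force on the tool from outside, world axes, zero at the start; "moment": the same for the moment, N m; "grip_width": finger opening in mm; "finger_force": force on a finger pad.
Only numpy, scipy, OpenCV 4.12 (cv2) and the standard library are available. Lean on these libraries where they do the work, as an engineer would, in place of code of your own. Each camera call takes 0.05 s, during which the arm holds its last target. There are 200 camera calls.

## Working session

There is one attempt and no reset: what is moved stays moved. The work goes in short steps, Python scripts to look and compute and a tool call to move; the robot and the scene stay as the last step left them, time stands still between calls to the robot, and variables do not carry over. Pictures are saved under pics/ and viewed, at most 14 in all, crops included, and the job is handed in when it is done.

Besides the shell and the picture viewer there is one more tool, called after "Request:" as a command line: name --pt "numbers of a row" for each row, then --argument value for the rest. arm_command: Moves the arm, as the interface text tells. Its arguments: {"type":"object","properties":{"gripper":{"type":"array"},"dp":{"type":"array"},"twist":{"type":"array"}},"required":["gripper","dp","twist"]}

```bash
mkdir -p pics; python3 - <<'E'
from plant import *
import cv2
for n in("top","side"):
    cv2.imwrite(f"pics/{n}0.png",capture(n)[:,:,::-1]); print(n,get_calibration(n))
print(get_obs())
E
```

```text
top {'mtx': array([[451.04152873,   0.        , 260.66632076],
       [  0.        , 451.04152873, 202.31353834],
       [  0.        ,   0.        ,   1.        ]]), 'dist_coeffs': array([-0.16697603,  0.        ,  0.        ,  0.        ,  0.        ]), 'position': array([ 417.68697865,   -6.51165008, 1106.97007253]), 'attitude': array([-2.96970166,  0.01985871, -1.57905907])}
side {'mtx': array([[405.65163429,   0.        , 249.67767237],
       [  0.        , 405.65163429, 195.81831859],
       [  0.        ,   0.        ,   1.        ]]), 'dist_coeffs': array([-0.05544041,  0.        ,  0.        ,  0.        ,  0.        ]), 'position': array([  75.47916409, -581.18023434,  674.0882805 ]), 'attitude': array([-2.22853724, -0.00898091, -0.71391765])}
{'time': 0.1, 'joint_positions': array([ 1.18604292e+00,  3.42678602e-01,  1.52489456e+00, -2.78925998e-05,
        1.27536916e+00, -1.45997985e-01]), 'dq': array([-0.00024313, -0.00212876, -0.0021253 ,  0.00272337, -0.00046151,
       -0.00044387]), 'tau': array([ 6.34536918e-04, -4.32005847e+01, -2.44691688e+01,  7.18208752e-02,
        5.26966061e-02, -4.66885376e-05]), 'tool_pos': array([124.00279298, 509.75839511, 200.91060321]), 'tcp_rot': array([-3.14025346e+00, -1.69959909e-04,  2.90284526e+00]), 'contact_force': array([ 0.03972295, -0.49767573, -0.49170526]), 'moment': array([ 0.02698635, -0.00030371, -0.03706922]), 'finger_force': 0.0, 'grip_width': 91.65063095225425}
```

View pics/top0.png

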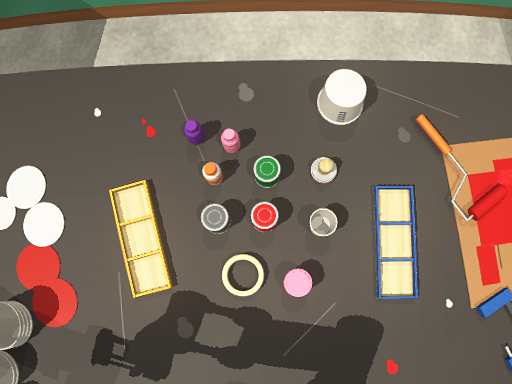

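View pics/side0.png

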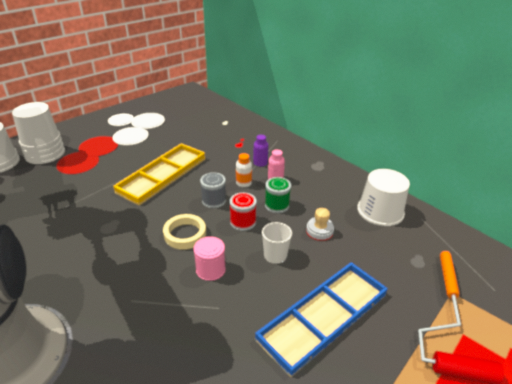

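The top view shows these candidates:
- **Hardener:** the orange cap at (212,173). The purple bottle (194,131) and pink bottle (230,140) are look-alikes.
- **Red tin:** (265,215). The pink tin (298,283) and the red blotches at left and right are not it.
- **Grey tin:** (215,217). The steel cans at the lower left are not it.
- **Cup:** (323,222). The big bucket (345,90) is not it.
- **Sander:** (323,169).
- **Left alone:** green tin (267,169) and tape (243,275).
- **Trays:** yellow around (140,238), blue around (396,241).

I'll measure next and check one close crop.

```bash
cat > h.py <<'E'
from plant import *
import cv2, numpy as np
from scipy.spatial.transform import Rotation as R
def cast(n,px,z):
    c=get_calibration(n); K,d=np.array(c["mtx"]),np.array(c["dist_coeffs"])
    u=cv2.undistortPoints(np.float64(px).reshape(-1,1,2),K,d).reshape(-1,2)
    r=np.c_[u,np.ones(len(u))]@R.from_euler("xyz",c["attitude"]).as_matrix().T
    p=np.array(c["position"]); return (p+r*((z-p[2])/r[:,2])[:,None])[:,:2]
def proj(n,pts):
    c=get_calibration(n); M=R.from_euler("xyz",c["attitude"]).as_matrix().T
    return cv2.projectPoints(np.float64(pts).reshape(-1,1,3),M,-M@c["position"],c["mtx"],np.array(c["dist_coeffs"]))[0].reshape(-1,2)
def blobs(im,lo,hi,roi,amin=25):
    x,y,w,h=roi; m=cv2.inRange(cv2.cvtColor(im,cv2.COLOR_RGB2HSV)[y:y+h,x:x+w],lo,hi)
    cs=cv2.findContours(m,cv2.RETR_EXTERNAL,cv2.CHAIN_APPROX_NONE)[0]
    return [(c.reshape(-1,2)+[x,y]) for c in sorted(cs,key=cv2.contourArea,reverse=True) if cv2.contourArea(c)>amin]
def fit(c): (x,y),(a,b),_=cv2.fitEllipse(c); return np.round([x,y,a,b],1)
E
python3 - <<'E'
from h import *
im=cv2.imread("pics/top0.png")[:,:,::-1].copy()
for nm,lo,hi,roi,z in [("red",(0,150,80),(8,255,255),(240,195,50,45),69),("green",(50,120,40),(85,255,255),(245,150,45,45),69),
  ("cap",(8,120,100),(20,255,255),(198,158,28,22),90),("knob",(12,50,120),(30,200,255),(310,153,30,30),62)]:
    for c in blobs(im,lo,hi,roi)[:2]:
        f=fit(c); print(nm,f,cast("top",[f[:2]],z).round(1), cv2.contourArea(c))
for nm,lo,hi,roi,amin in [("yel",(20,130,100),(32,255,255),(100,170,80,135),50),("blue",(100,120,80),(120,255,255),(360,170,70,140),50)]:
    c=max(blobs(im,lo,hi,roi),key=lambda c:cv2.contourArea(cv2.convexHull(c)))
    w=cast("top",c,24).astype(np.float32)
    (cx,cy),s,a=cv2.minAreaRect(w); b=cv2.boxPoints(((cx,cy),s,a)); e=max([b[1]-b[0],b[2]-b[1]],key=np.linalg.norm)
    print(nm,cx,cy,s,np.degrees(np.arctan2(e[1],e[0])))
print(cast("top",[[323,216],[215,212]],71))
cv2.imwrite("pics/crop.png",cv2.resize(im[110:310,170:350,::-1],None,fx=3,fy=3,interpolation=cv2.INTER_CUBIC))
E
```

```text
red [264.1 214.8  21.2  21.4] [[568.5   4.9]] 355.0
green [266.6 168.1  20.3  20.8] [[680.2  -2.1]] 329.0
green [266.3 155.3  35.8  58. ] [[711.6  -1.8]] 52.0
cap [210.  168.6  11.9  13.5] [[675.6 129.7]] 125.0
knob [324.9 166.4  13.8  16.9] [[ 684.6 -141.4]] 182.0
yel 521.955322265625 313.5301513671875 (276.6000671386719, 95.90965270996094) 15.086197
blue 506.33795166015625 -313.38653564453125 (99.32515716552734, 273.8640441894531) -0.7284069
[[ 563.80355925 -131.8383872 ]
 [ 576.05728013  119.27035991]]
```

View pics/crop.png

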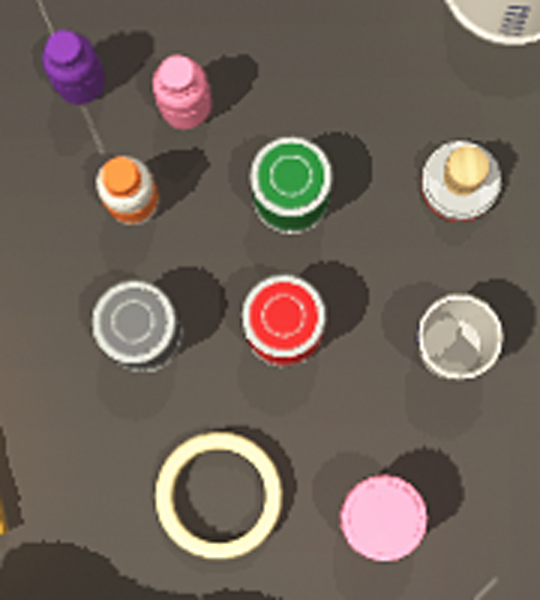

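The crop at 3x confirms the choice. The orange-capped bottle is at crop (123,175), the red lid at (284,316), the grey lid at (134,322), the cup rim at (461,336) and the sander knob at (468,167). The pink and purple bottles and the pink tin are clearly separate. Next I'll turn those centres into world points, using the side view as a cross-check.

```bash
python3 - <<'E'
from h import *
P=dict(red=(284,316,70),grey=(134,322,70),cup=(461,336,72),knob=(468,167,66),cap=(121.5,174,90),green=(290,177,70),purple=(70,47,90),pink=(179,72,90))
for k,(u,v,z) in P.items():
    w=cast("top",[((u+.5)/3-.5+170,(v+.5)/3-.5+110)],z)[0]; print(k,w.round(1),"side px top:",proj("side",[[*w,z]]).round(1),"base",proj("side",[[*w,0]]).round(1))
im=cv2.imread("pics/side0.png")
cv2.imwrite("pics/scrop.png",cv2.resize(im[130:280,180:350],None,fx=4,fy=4,interpolation=cv2.INTER_CUBIC))
E
```

```text
red [567.9   4.3] side px top: [[242.8 200.1]] base [[242.8 222. ]]
grey [564.4 120.9] side px top: [[212.5 179.2]] base [[213.7 200.6]]
cup [ 550.4 -132.1] side px top: [[277.  232.2]] base [[275.4 255.4]]
knob [ 686.2 -142.9] side px top: [[321.6 210.9]] base [[318.5 231.6]]
cap [677.8 129.4] side px top: [[244.  156.1]] base [[244.  183.1]]
green [678.6  -1.5] side px top: [[277.6 183.7]] base [[276.2 205.2]]
purple [782.9 172.3] side px top: [[262.1 137.6]] base [[261.3 163.6]]
pink [760.1  85. ] side px top: [[277.4 152.4]] base [[275.8 179.2]]
```

View pics/scrop.png

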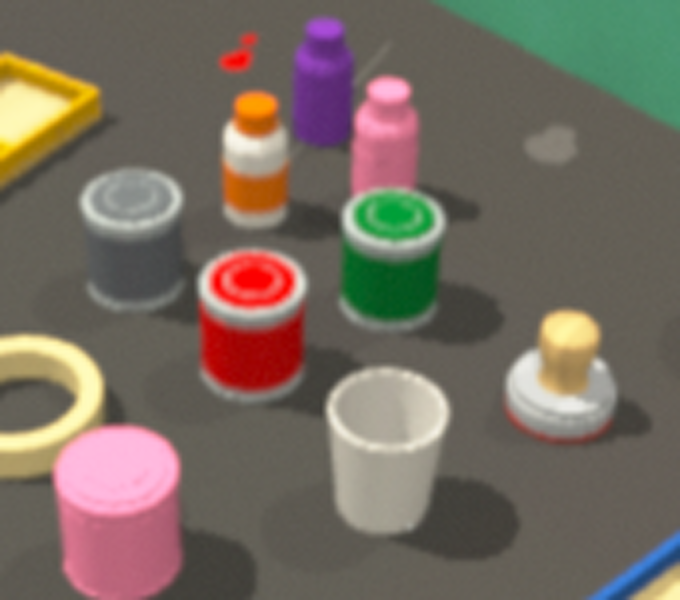

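Request:
arm_command --gripper '[91.8,91.8,91.8,91.8,91.8]' --pt "-1 -0.5 0" --pt "-1 -0.5 0" --pt "-1 -0.5 0" --pt "-1 -0.5 0" --pt "-1 -0.5 0" --twist '[-0.9,-0.9,-0.94,0,0]'

```text
time: 0.72
tool_pos: [242.7, 435.6, 201.2]
tcp_rot: [-3.141, -0.0, -3.141]
contact_force: [-0.1, 0.2, -0.2]
grip_width: 91.8
finger_force: 0.0
```

The side crop agrees within about 1 px: cap (244,156), grey lid (213,179), red lid (243,200), cup rim (277,232) and knob (322,211). I'm moving to the hardener at (678,129).

Request:
arm_command --gripper '[91.8,91.8,91.8,91.8,91.8]' --pt "-1 -0.8 0" --pt "-1 -0.8 0" --pt "-1 -0.8 0" --pt "-1 -0.8 0" --pt "-1 -0.8 0" --twist '[0,0,0,0,0]'

```text
time: 1.35
tool_pos: [367.7, 335.4, 201.2]
tcp_rot: [-3.141, -0.001, -3.141]
contact_force: [-0.0, 0.8, -0.3]
grip_width: 91.5
finger_force: 0.0
```

Request:
arm_command --gripper '[91.8,91.8,91.8,91.8,91.8]' --pt "-1 -0.8 0" --pt "-1 -0.8 0" --pt "-1 -0.8 0" --pt "-1 -0.8 0" --pt "-1 -0.8 0" --twist '[0,0,0,0,0]'

```text
time: 1.98
tool_pos: [492.7, 235.5, 201.1]
tcp_rot: [-3.141, -0.001, -3.141]
contact_force: [0.1, -0.5, -0.4]
grip_width: 91.9
finger_force: 0.0
```

Request:
arm_command --gripper '[80,80,80,80,80]' --pt "-1 -0.8 0" --pt "-1 -0.8 0" --pt "-1 -0.8 0" --pt "-1 -0.8 0" --pt "-1 -0.8 0" --twist '[0,0,0,0,0]'

```text
time: 2.6
tool_pos: [617.7, 135.6, 201.0]
tcp_rot: [3.142, -0.001, -3.141]
contact_force: [-0.7, 0.1, -0.4]
grip_width: 80.4
finger_force: 0.0
```

Request:
arm_command --gripper '[80,80,80,80,80]' --pt "-1 -0.2 0" --pt "-1 -0.06 0" --pt "-0.4 0 0.5" --pt "0 0 1" --pt "0 0 0" --twist '[0,0,0,0,0]'

```text
time: 3.22
tool_pos: [675.1, 130.0, 160.6]
tcp_rot: [-3.141, -0.007, -3.141]
contact_force: [-0.6, -0.7, 0.7]
grip_width: 80.0
finger_force: 0.0
```

Request:
arm_command --gripper '[80,80,80,80,80]' --pt "0 0 1" --pt "0 0 1" --pt "0 0 1" --pt "0 0 0.8" --pt "0 0 0.6" --twist '[0,0,0,0,0]'

```text
time: 3.85
tool_pos: [677.0, 130.2, 53.9]
tcp_rot: [3.141, 0.0, -3.141]
contact_force: [1.6, -0.6, 0.4]
grip_width: 79.9
finger_force: 0.0
```

Request:
arm_command --gripper '[80,80,40,40,40]' --pt "0 0 0.5" --pt "0 0 0.3" --pt "0 0 0" --pt "0 0 0" --pt "0 0 0" --twist '[0,0,0,0,0]'

```text
time: 4.47
tool_pos: [677.6, 129.9, 34.7]
tcp_rot: [3.141, 0.001, -3.141]
contact_force: [0.2, -0.8, -0.3]
grip_width: 54.6
finger_force: 0.0
```

Request:
arm_command --gripper '[30,30,30,30,30]' --pt "0 0 0" --pt "0 0 0" --pt "0 0 0" --pt "0 0 0" --pt "0 0 0" --twist '[0,0,0,0,0]'

```text
time: 5.1
tool_pos: [677.4, 130.0, 34.4]
tcp_rot: [3.141, 0.001, -3.141]
contact_force: [1.0, 0.3, 3.1]
grip_width: 42.5
finger_force: 30.0
```

Request:
arm_command --gripper '[30,30,30,30,30]' --pt "0 0 -0.4" --pt "0 0 -0.8" --pt "0 0 -1" --pt "0 0 -1" --pt "0 0 -1" --twist '[0,0,0,0,0]'

```text
time: 5.72
tool_pos: [676.9, 129.6, 139.9]
tcp_rot: [-3.141, -0.001, -3.141]
contact_force: [0.4, 1.3, -0.6]
grip_width: 42.2
finger_force: 30.0
```

Request:
arm_command --gripper '[30,30,30,30,30]' --pt "0.1 0.5 0" --pt "0.35 1 0" --pt "0.35 1 0" --pt "0.35 1 0" --pt "0.35 1 0" --twist '[0,0,0,0,0]'

```text
time: 6.35
tool_pos: [638.1, 243.8, 137.2]
tcp_rot: [-3.141, -0.003, -3.141]
contact_force: [0.3, -0.1, -0.7]
grip_width: 42.1
finger_force: 30.0
```

Request:
arm_command --gripper '[30,30,30,30,30]' --pt "0.4 1 0" --pt "0.4 1 0" --pt "0.3 1 0" --pt "0.15 0.6 0" --pt "0 0.2 0.6" --twist '[0,0,0,0,0]'

```text
time: 6.98
tool_pos: [608.4, 338.7, 124.0]
tcp_rot: [3.141, 0.002, -3.14]
contact_force: [0.3, -0.0, -1.1]
grip_width: 42.3
finger_force: 30.0
```

Request:
arm_command --gripper '[30,30,30,30,30]' --pt "0 0 1" --pt "0 0 1" --pt "0 0 0.8" --pt "0 0 0.3" --pt "0 0 0" --twist '[0,0,0,0,0]'

```text
time: 7.6
tool_pos: [608.3, 336.7, 45.6]
tcp_rot: [-3.141, -0.001, 3.141]
contact_force: [-0.3, 0.3, -0.5]
grip_width: 42.5
finger_force: 30.0
```

```bash
python3 - <<'E'
from h import *
o=get_obs(); print(o["tool_pos"],o["contact_force"])
im=capture("side")[:,:,::-1]
cv2.imwrite("pics/s1.png",cv2.resize(im[110:230,100:280],None,fx=4,fy=4,interpolation=cv2.INTER_CUBIC))
E
```

```text
[608.25072991 336.74370155  45.62170109] [-0.29483692  0.25876213 -0.45294133]
```

View pics/s1.png

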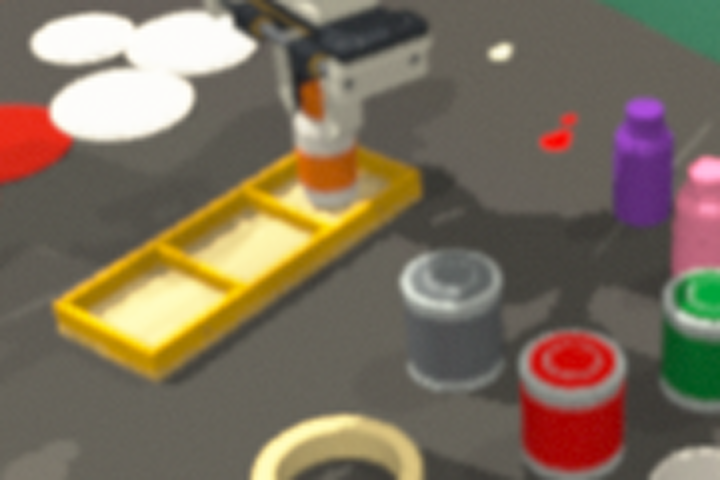

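The bottle hangs upright over the far yellow bay, with its base at about crop (328,198) and clear of the rims. I'll lower the last few millimetres and release.

Request:
arm_command --gripper '[30,30,30,30,30]' --pt "0 0 0.1" --pt "0 0 0.08" --pt "0 0 0" --pt "0 0 0" --pt "0 0 0" --twist '[0,0,0,0,0]'

```text
time: 8.28
tool_pos: [608.4, 337.4, 42.1]
tcp_rot: [3.141, 0.0, -3.141]
contact_force: [-0.0, 0.2, -1.3]
grip_width: 42.1
finger_force: 30.0
```

Request:
arm_command --gripper '[30,30,30,44,50]' --pt "0 0 0.05" --pt "0 0 0" --pt "0 0 0" --pt "0 0 0" --pt "0 0 0" --twist '[0,0,0,0,0]'

```text
time: 8.9
tool_pos: [608.5, 337.5, 41.0]
tcp_rot: [3.141, 0.0, -3.141]
contact_force: [0.2, -0.4, -0.4]
grip_width: 48.8
finger_force: 0.0
```

Request:
arm_command --gripper '[80,80,80,80,80]' --pt "0 0 0" --pt "0 0 0" --pt "0 0 0" --pt "0 0 0" --pt "0 0 -0.5" --twist '[0,0,0,0,0]'

```text
time: 9.52
tool_pos: [607.6, 337.1, 52.6]
tcp_rot: [-3.141, -0.002, -3.141]
contact_force: [-0.6, 1.0, 0.1]
grip_width: 79.8
finger_force: 0.0
```

Request:
arm_command --gripper '[91.8,91.8,91.8,91.8,91.8]' --pt "0 0 -1" --pt "0 0 -1" --pt "0 0 -1" --pt "0 -0.5 -0.6" --pt "0.1 -1 0" --twist '[0,0,0,0,0]'

```text
time: 10.15
tool_pos: [606.5, 299.7, 145.2]
tcp_rot: [3.141, 0.003, -3.14]
contact_force: [-0.2, 0.1, -0.7]
grip_width: 91.8
finger_force: 0.0
```

Request:
arm_command --gripper '[91.8,91.8,91.8,91.8,91.8]' --pt "0.2 -1 0" --pt "0.2 -1 0" --pt "0.2 -1 0" --pt "0.2 -1 0" --pt "0.2 -1 0" --twist '[0,0,0,0,0]'

```text
time: 10.78
tool_pos: [580.4, 173.2, 143.5]
tcp_rot: [-3.141, -0.0, 3.141]
contact_force: [0.6, 0.3, 0.2]
grip_width: 91.9
finger_force: 0.0
```

Request:
arm_command --gripper '[91.8,91.8,91.8,91.8,91.8]' --pt "0.2 -1 0" --pt "0.2 -1 0" --pt "0.1 -1 0" --pt "0 -1 0" --pt "0 -1 0" --twist '[0,0,0,0,0]'

```text
time: 11.4
tool_pos: [568.0, 48.3, 143.5]
tcp_rot: [-3.141, 0.0, 3.141]
contact_force: [0.3, -0.5, -0.2]
grip_width: 91.8
finger_force: 0.0
```

Request:
arm_command --gripper '[91.8,91.8,91.8,91.8,91.8]' --pt "0 -1 0" --pt "0 -0.8 0" --pt "0 0 0.5" --pt "0 0 0.5" --pt "0 0 0" --twist '[0,0,0,0,0]'

```text
time: 12.02
tool_pos: [567.3, 5.8, 116.5]
tcp_rot: [3.141, -0.003, -3.14]
contact_force: [0.2, 0.3, 0.3]
grip_width: 91.9
finger_force: 0.0
```

Request:
arm_command --gripper '[91.8,91.8,91.8,91.8,91.8]' --pt "0 -0.04 1" --pt "0 0 1" --pt "0 0 0.8" --pt "0 0 0.5" --pt "0 0 0" --twist '[0,0,0,0,0]'

```text
time: 12.65
tool_pos: [568.1, 4.3, 35.1]
tcp_rot: [3.141, -0.001, -3.141]
contact_force: [0.1, 0.5, 0.9]
grip_width: 92.0
finger_force: 0.0
```

Request:
arm_command --gripper '[70,60,50,50,50]' --pt "0 0 0" --pt "0 0 0" --pt "0 0 0" --pt "0 0 0" --pt "0 0 0" --twist '[0,0,0,0,0]'

```text
time: 13.28
tool_pos: [568.7, 4.0, 36.2]
tcp_rot: [3.141, 0.001, -3.141]
contact_force: [-0.3, 0.5, 3.4]
grip_width: 61.2
finger_force: 30.0
```

Request:
arm_command --gripper '[50,50,50,50,50]' --pt "0 0 0" --pt "0 0 -0.4" --pt "0 0 -0.8" --pt "0 0 -1" --pt "0 0 -1" --twist '[0,0,0,0,0]'

```text
time: 13.9
tool_pos: [567.9, 3.7, 116.3]
tcp_rot: [3.142, -0.001, -3.141]
contact_force: [-0.9, 0.4, -1.9]
grip_width: 60.7
finger_force: 30.0
```

Request:
arm_command --gripper '[50,50,50,50,50]' --pt "0 0.3 -0.8" --pt "0 0.8 0" --pt "0 1 0" --pt "0 1 0" --pt "0 1 0" --twist '[0,0,0,0,0]'

```text
time: 14.52
tool_pos: [567.3, 108.1, 134.2]
tcp_rot: [3.141, -0.003, -3.141]
contact_force: [0.3, -0.1, -2.6]
grip_width: 61.0
finger_force: 30.0
```

Request:
arm_command --gripper '[50,50,50,50,50]' --pt "0.2 1 0" --pt "0.3 1 0" --pt "0.3 1 0" --pt "0.3 1 0" --pt "0.3 1 0" --twist '[0,0,0,0,0]'

```text
time: 15.15
tool_pos: [531.8, 232.9, 134.2]
tcp_rot: [-3.141, -0.003, -3.141]
contact_force: [0.7, 0.0, -3.7]
grip_width: 60.5
finger_force: 30.0
```

Request:
arm_command --gripper '[50,50,50,50,50]' --pt "0.3 1 0" --pt "0.14 1 0" --pt "0 0.8 0" --pt "0 0.4 0.4" --pt "0 0.1 0.8" --twist '[0,0,0,0,0]'

```text
time: 15.78
tool_pos: [522.6, 314.6, 105.1]
tcp_rot: [3.141, 0.001, -3.141]
contact_force: [-0.4, -0.0, -3.0]
grip_width: 60.9
finger_force: 30.0
```

Request:
arm_command --gripper '[50,50,50,50,50]' --pt "0 0 0.9" --pt "0 0 0.6" --pt "0 0 0.3" --pt "0 0 0" --pt "0 0 0" --twist '[0,0,0,0,0]'

```text
time: 16.4
tool_pos: [523.0, 314.0, 61.6]
tcp_rot: [3.141, 0.001, -3.141]
contact_force: [0.7, -0.6, -2.8]
grip_width: 60.6
finger_force: 30.0
```

Request:
arm_command --gripper '[50,50,50,50,50]' --pt "0 0 0.4" --pt "0 0 0.2" --pt "0 0 0.1" --pt "0 0 0" --pt "0 0 0" --twist '[0,0,0,0,0]'

```text
time: 17.02
tool_pos: [522.5, 313.9, 43.5]
tcp_rot: [3.141, 0.0, -3.141]
contact_force: [0.8, 0.2, -2.6]
grip_width: 60.8
finger_force: 30.0
```

Request:
arm_command --gripper '[50,50,50,50,50]' --pt "0 0 0.06" --pt "0 0 0.0" --pt "0 0 0" --pt "0 0 0" --pt "0 0 0" --twist '[0,0,0,0,0]'

```text
time: 17.65
tool_pos: [522.7, 314.0, 42.2]
tcp_rot: [3.141, 0.001, -3.141]
contact_force: [-0.4, -0.5, 3.1]
grip_width: 60.7
finger_force: 30.0
```

Request:
arm_command --gripper '[64,70,85,91.8,91.8]' --pt "0 0 0" --pt "0 0 0" --pt "0 0 0" --pt "0 0 0" --pt "0 0 -0.4" --twist '[0,0,0,0,0]'

```text
time: 18.27
tool_pos: [521.8, 313.6, 51.4]
tcp_rot: [-3.141, -0.002, -3.141]
contact_force: [-1.0, -0.8, -0.1]
grip_width: 90.9
finger_force: 0.0
```

Request:
arm_command --gripper '[91.8,91.8,91.8,91.8,91.8]' --pt "0 0 -1" --pt "0 0 -1" --pt "0 0 -1" --pt "-0.2 -0.5 -0.2" --pt "-0.3 -1 0" --twist '[0,0,0,0,0]'

```text
time: 18.9
tool_pos: [535.1, 275.9, 132.0]
tcp_rot: [3.141, 0.001, -3.14]
contact_force: [0.2, 0.5, -0.2]
grip_width: 91.8
finger_force: 0.0
```

Request:
arm_command --gripper '[91.8,91.8,91.8,91.8,91.8]' --pt "-0.3 -1 0" --pt "-0.3 -1 0" --pt "-0.3 -1 0" --pt "-0.2 -1 0" --pt "-0.08 -1 0" --twist '[0,0,0,0,0]'

```text
time: 19.52
tool_pos: [564.3, 149.5, 130.9]
tcp_rot: [-3.141, -0.001, 3.141]
contact_force: [-0.3, 0.1, -0.6]
grip_width: 91.8
finger_force: 0.0
```

Request:
arm_command --gripper '[91.8,91.8,91.8,91.8,91.8]' --pt "0 -0.8 0" --pt "0 -0.4 0" --pt "0 0 0.5" --pt "0 0 0" --pt "0 0 0" --twist '[0,0,0,0,0]'

```text
time: 20.15
tool_pos: [564.2, 122.1, 119.0]
tcp_rot: [3.141, -0.001, -3.14]
contact_force: [0.3, 0.1, 0.1]
grip_width: 91.7
finger_force: 0.0
```

Request:
arm_command --gripper '[91.8,91.8,91.8,91.8,91.8]' --pt "0 -0.04 1" --pt "0 0 1" --pt "0 0 0.8" --pt "0 0 0.5" --pt "0 0 0" --twist '[0,0,0,0,0]'

```text
time: 20.78
tool_pos: [564.0, 120.6, 36.2]
tcp_rot: [3.142, -0.001, -3.141]
contact_force: [-0.4, 0.6, -0.2]
grip_width: 91.9
finger_force: 0.0
```

Request:
arm_command --gripper '[70,60,50,50,50]' --pt "0 0 0" --pt "0 0 0" --pt "0 0 0" --pt "0 0 0" --pt "0 0 0" --twist '[0,0,0,0,0]'

```text
time: 21.4
tool_pos: [564.8, 120.6, 37.2]
tcp_rot: [3.141, 0.001, -3.141]
contact_force: [-0.2, 2.0, 3.5]
grip_width: 60.6
finger_force: 30.0
```

Request:
arm_command --gripper '[50,50,50,50,50]' --pt "0 0 0" --pt "0 0 -0.4" --pt "0 0 -0.8" --pt "0 0 -1" --pt "0 0 -1" --twist '[0,0,0,0,0]'

```text
time: 22.02
tool_pos: [563.8, 120.0, 117.2]
tcp_rot: [-3.141, -0.002, -3.141]
contact_force: [0.5, 0.1, -2.6]
grip_width: 60.5
finger_force: 30.0
```

Request:
arm_command --gripper '[50,50,50,50,50]' --pt "0 -0.3 -1" --pt "0.15 -0.8 0" --pt "0.15 -1 0" --pt "0.15 -1 0" --pt "0.15 -1 0" --twist '[0,0,0,0,0]'

```text
time: 22.65
tool_pos: [547.9, 16.0, 140.1]
tcp_rot: [-3.141, -0.003, 3.141]
contact_force: [0.8, 0.1, -2.9]
grip_width: 60.8
finger_force: 30.0
```

Request:
arm_command --gripper '[50,50,50,50,50]' --pt "0.15 -1 0" --pt "0.15 -1 0" --pt "0.15 -1 0" --pt "0.15 -1 0" --pt "0.15 -1 0" --twist '[0,0,0,0,0]'

```text
time: 23.28
tool_pos: [528.9, -108.7, 140.1]
tcp_rot: [3.141, -0.003, 3.141]
contact_force: [0.0, -0.0, -3.0]
grip_width: 60.5
finger_force: 30.0
```

Request:
arm_command --gripper '[50,50,50,50,50]' --pt "0.15 -1 0" --pt "0.15 -1 0" --pt "0.15 -1 0" --pt "0.15 -1 0" --pt "0.15 -1 0" --twist '[0,0,0,0,0]'

```text
time: 23.9
tool_pos: [510.1, -233.4, 140.0]
tcp_rot: [3.14, -0.003, 3.141]
contact_force: [0.5, -1.3, -3.3]
grip_width: 60.7
finger_force: 30.0
```

Request:
arm_command --gripper '[50,50,50,50,50]' --pt "0.2 -1 0" --pt "0 -1 0" --pt "0 -0.8 0" --pt "0 -0.4 0.5" --pt "0 0 0.8" --twist '[0,0,0,0,0]'

```text
time: 24.52
tool_pos: [507.2, -313.0, 108.3]
tcp_rot: [-3.141, 0.001, 3.141]
contact_force: [-0.3, -0.2, -3.2]
grip_width: 60.7
finger_force: 30.0
```

Request:
arm_command --gripper '[50,50,50,50,50]' --pt "0 0 0.9" --pt "0 0 0.9" --pt "0 0 0.5" --pt "0 0 0.1" --pt "0 0 0" --twist '[0,0,0,0,0]'

```text
time: 25.15
tool_pos: [507.4, -312.3, 49.6]
tcp_rot: [-3.141, 0.001, -3.141]
contact_force: [1.1, -0.6, -3.4]
grip_width: 60.5
finger_force: 30.0
```

Request:
arm_command --gripper '[50,50,50,50,50]' --pt "0 0 0.06" --pt "0 0 0" --pt "0 0 0" --pt "0 0 0" --pt "0 0 0" --twist '[0,0,0,0,0]'

```text
time: 25.78
tool_pos: [507.1, -312.1, 47.8]
tcp_rot: [3.142, 0.0, -3.141]
contact_force: [-0.4, 0.1, -2.9]
grip_width: 60.5
finger_force: 30.0
```

Request:
arm_command --gripper '[50,50,50,50,50]' --pt "0 0 0.08" --pt "0 0 0.06" --pt "0 0 0" --pt "0 0 0" --pt "0 0 0" --twist '[0,0,0,0,0]'

```text
time: 26.4
tool_pos: [507.1, -312.2, 44.3]
tcp_rot: [3.142, 0.0, -3.141]
contact_force: [-0.3, -0.3, -2.9]
grip_width: 61.0
finger_force: 30.0
```

Request:
arm_command --gripper '[50,50,50,50,50]' --pt "0 0 0.04" --pt "0 0 0" --pt "0 0 0" --pt "0 0 0" --pt "0 0 0" --twist '[0,0,0,0,0]'

```text
time: 27.02
tool_pos: [507.1, -312.2, 43.3]
tcp_rot: [-3.142, 0.0, -3.141]
contact_force: [0.6, -0.1, -2.1]
grip_width: 60.5
finger_force: 30.0
```

Request:
arm_command --gripper '[50,64,70,85,91.8]' --pt "0 0 0.03" --pt "0 0 0" --pt "0 0 0" --pt "0 0 0" --pt "0 0 0" --twist '[0,0,0,0,0]'

```text
time: 27.65
tool_pos: [507.1, -312.1, 42.4]
tcp_rot: [3.141, -0.0, -3.141]
contact_force: [-1.0, 0.1, 0.2]
grip_width: 85.3
finger_force: 0.0
```

Request:
arm_command --gripper '[91.8,91.8,91.8,91.8,91.8]' --pt "0 0 -0.5" --pt "0 0 -1" --pt "0 0 -1" --pt "0 0 -1" --pt "-0.5 0.5 -0.3" --twist '[0,0,0,0,0]'

```text
time: 28.28
tool_pos: [520.4, -300.6, 140.0]
tcp_rot: [-3.139, 0.003, 3.14]
contact_force: [0.4, -0.2, -0.9]
grip_width: 91.7
finger_force: 0.0
```

Request:
arm_command --gripper '[91.8,91.8,91.8,91.8,91.8]' --pt "-1 0.95 0" --pt "-1 0.95 0" --pt "-1 0.95 0" --pt "-1 0.95 0" --pt "-1 0.95 0" --twist '[0,0,0,0,0]'

```text
time: 28.9
tool_pos: [645.5, -178.6, 136.9]
tcp_rot: [3.141, -0.001, -3.141]
contact_force: [0.6, 0.0, 0.7]
grip_width: 91.5
finger_force: 0.0
```

Request:
arm_command --gripper '[75,75,75,75,75]' --pt "-1 0.95 0" --pt "-0.7 0.6 0" --pt "0 0 0.5" --pt "0 0 0" --pt "0 0 0" --twist '[0,0,0,0,0]'

```text
time: 29.52
tool_pos: [686.3, -142.8, 124.7]
tcp_rot: [3.141, -0.001, 3.141]
contact_force: [-0.4, 0.7, 0.3]
grip_width: 74.6
finger_force: 0.0
```

Request:
arm_command --gripper '[75,75,75,75,75]' --pt "0 0 1" --pt "0 0 1" --pt "0 0 0.9" --pt "0 0 0.6" --pt "0 0 0.1" --twist '[0,0,0,0,0]'

```text
time: 30.15
tool_pos: [686.4, -142.4, 34.3]
tcp_rot: [3.141, -0.001, 3.141]
contact_force: [0.8, -0.0, -0.1]
grip_width: 75.1
finger_force: 0.0
```

Request:
arm_command --gripper '[55,45,40,30,25]' --pt "0 0 0" --pt "0 0 0" --pt "0 0 0" --pt "0 0 0" --pt "0 0 0" --twist '[0,0,0,0,0]'

```text
time: 30.78
tool_pos: [687.2, -142.2, 35.2]
tcp_rot: [-3.141, 0.0, -3.141]
contact_force: [1.0, -0.5, 1.0]
grip_width: 32.6
finger_force: 30.0
```

Request:
arm_command --gripper '[25,25,25,25,25]' --pt "0 0 0" --pt "0 0 0" --pt "0 0 0" --pt "0 0 -0.3" --pt "0 0 -0.5" --twist '[0,0,0,0,0]'

```text
time: 31.4
tool_pos: [686.5, -141.8, 54.9]
tcp_rot: [3.141, -0.001, -3.141]
contact_force: [0.6, 0.0, -0.5]
grip_width: 32.4
finger_force: 30.0
```

```bash
python3 - <<'E'
from h import *
im=capture("side")[:,:,::-1]
cv2.imwrite("pics/s2.png",cv2.resize(im[110:350,190:410],None,fx=2.5,fy=2.5,interpolation=cv2.INTER_CUBIC))
E
```

```text
(no output)
```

View pics/s2.png

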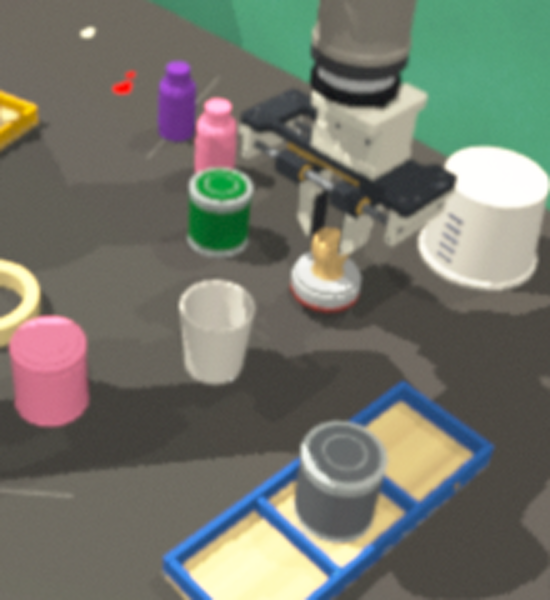

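The sander hangs upright from the knob at crop (325,245). The grey tin stands in the middle blue bay at (340,480). I'll carry the sander on to the far blue bay.

Request:
arm_command --gripper '[25,25,25,25,25]' --pt "0 0 -0.8" --pt "0 0 -1" --pt "0.2 -0.4 -0.5" --pt "0.5 -0.8 0" --pt "0.5 -1 0" --twist '[0,0,0,0,0]'

```text
time: 32.08
tool_pos: [655.3, -198.5, 111.4]
tcp_rot: [3.141, -0.002, -3.141]
contact_force: [0.1, -0.7, -1.0]
grip_width: 32.3
finger_force: 30.0
```

Request:
arm_command --gripper '[25,25,25,25,25]' --pt "0.5 -1 0" --pt "0.5 -1 0" --pt "0.5 -1 0" --pt "0.5 -1 0" --pt "0.4 -0.6 0" --twist '[0,0,0,0,0]'

```text
time: 32.7
tool_pos: [594.8, -314.2, 111.3]
tcp_rot: [3.141, -0.002, 3.14]
contact_force: [0.1, -0.4, -0.9]
grip_width: 32.6
finger_force: 30.0
```

Request:
arm_command --gripper '[25,25,25,25,25]' --pt "0 -0.1 0.5" --pt "0 0 0.8" --pt "0 0 0.5" --pt "0 0 0" --pt "0 0 0" --twist '[0,0,0,0,0]'

```text
time: 33.33
tool_pos: [597.6, -314.4, 67.9]
tcp_rot: [-3.141, 0.001, -3.141]
contact_force: [0.2, -0.5, -0.4]
grip_width: 32.5
finger_force: 30.0
```

Request:
arm_command --gripper '[25,25,25,25,25]' --pt "0 0 0.5" --pt "0 0 0.3" --pt "0 0 0.1" --pt "0 0 0.04" --pt "0 0 0" --twist '[0,0,0,0,0]'

```text
time: 33.95
tool_pos: [597.2, -314.7, 44.1]
tcp_rot: [-3.142, 0.0, -3.141]
contact_force: [0.2, 0.1, -0.6]
grip_width: 32.4
finger_force: 30.0
```

Request:
arm_command --gripper '[25,25,25,25,25]' --pt "0 0 0.06" --pt "0 0 0" --pt "0 0 0" --pt "0 0 0" --pt "0 0 0" --twist '[0,0,0,0,0]'

```text
time: 34.58
tool_pos: [597.1, -314.6, 42.5]
tcp_rot: [3.142, 0.0, -3.141]
contact_force: [0.1, 0.1, -1.2]
grip_width: 32.2
finger_force: 30.0
```

Request:
arm_command --gripper '[25,25,25,25,25]' --pt "0 0 0.05" --pt "0 0 0" --pt "0 0 0" --pt "0 0 0" --pt "0 0 0" --twist '[0,0,0,0,0]'

```text
time: 35.2
tool_pos: [597.1, -314.7, 41.3]
tcp_rot: [-3.142, 0.0, -3.141]
contact_force: [-0.3, 0.3, -1.5]
grip_width: 32.2
finger_force: 30.0
```

Request:
arm_command --gripper '[25,25,38,50,70]' --pt "0 0 0.03" --pt "0 0 0" --pt "0 0 0" --pt "0 0 0" --pt "0 0 0" --twist '[0,0,0,0,0]'

```text
time: 35.83
tool_pos: [597.0, -314.4, 40.0]
tcp_rot: [3.141, -0.0, -3.141]
contact_force: [-0.5, 1.0, 0.4]
grip_width: 53.7
finger_force: 0.0
```

Request:
arm_command --gripper '[75,75,75,75,75]' --pt "0 0 0" --pt "0 0 -0.8" --pt "0 0 -1" --pt "0 0 -1" --pt "0 0.5 -1" --twist '[0,0,0,0,0]'

```text
time: 36.45
tool_pos: [596.9, -302.7, 136.1]
tcp_rot: [-3.142, 0.0, 3.141]
contact_force: [0.3, -0.3, -0.0]
grip_width: 75.3
finger_force: 0.0
```

Request:
arm_command --gripper '[91.8,91.8,91.8,91.8,91.8]' --pt "0.3 1 0" --pt "0.4 1 0" --pt "0.4 1 0" --pt "0.4 1 0" --pt "0.3 1 0" --twist '[0,0,0,0,0]'

```text
time: 37.08
tool_pos: [551.6, -176.3, 135.5]
tcp_rot: [3.141, 0.0, -3.141]
contact_force: [-0.5, -0.1, 0.7]
grip_width: 91.7
finger_force: 0.0
```

Request:
arm_command --gripper '[91.8,91.8,91.8,91.8,91.8]' --pt "0.1 1 0" --pt "0 0.7 0" --pt "0 0 0.5" --pt "0 0 0" --pt "0 0 0" --twist '[0,0,0,0,0]'

```text
time: 37.7
tool_pos: [549.5, -135.5, 122.6]
tcp_rot: [3.141, -0.001, 3.141]
contact_force: [0.3, -0.3, -0.2]
grip_width: 91.9
finger_force: 0.0
```

Request:
arm_command --gripper '[91.8,91.8,91.8,91.8,91.8]' --pt "0 0.12 1" --pt "0 0 1" --pt "0 0 0.9" --pt "0 0 0.5" --pt "0 0 0.1" --twist '[0,0,0,0,0]'

```text
time: 38.33
tool_pos: [549.4, -131.9, 35.0]
tcp_rot: [3.141, -0.001, 3.141]
contact_force: [-0.1, 0.1, -0.2]
grip_width: 91.9
finger_force: 0.0
```

Request:
arm_command --gripper '[75,66,60,52,48]' --pt "0 0 0" --pt "0 0 0" --pt "0 0 0" --pt "0 0 0" --pt "0 0 0" --twist '[0,0,0,0,0]'

```text
time: 38.95
tool_pos: [549.9, -131.7, 36.1]
tcp_rot: [-3.141, 0.001, -3.141]
contact_force: [-0.2, 1.0, 5.3]
grip_width: 63.6
finger_force: 30.0
```

Request:
arm_command --gripper '[48,48,48,48,48]' --pt "0 0 0" --pt "0 0 0" --pt "0 0 0" --pt "0 0 -0.3" --pt "0 0 -0.6" --twist '[0,0,0,0,0]'

```text
time: 39.58
tool_pos: [548.9, -131.5, 58.0]
tcp_rot: [3.141, -0.002, -3.141]
contact_force: [0.6, 1.0, -0.4]
grip_width: 63.5
finger_force: 30.0
```

```bash
python3 - <<'E'
from h import *
im=capture("side")[:,:,::-1]
cv2.imwrite("pics/s3.png",cv2.resize(im[110:370,190:410],None,fx=2.3,fy=2.3,interpolation=cv2.INTER_CUBIC))
E
```

```text
(no output)
```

View pics/s3.png

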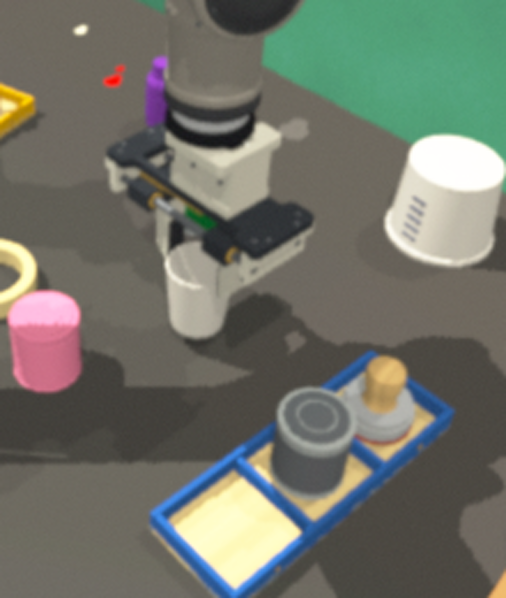

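The cup hangs upright and clear of the bench at crop (195,295). The sander sits in the far blue bay at (382,405) and the grey tin in the middle one. I'm carrying the cup to the near yellow bay.

Request:
arm_command --gripper '[48,48,48,48,48]' --pt "0 0 -1" --pt "0 0 -1" --pt "0.2 0.4 -1" --pt "0.4 0.8 0" --pt "0.5 1 0" --twist '[0,0,0,0,0]'

```text
time: 40.25
tool_pos: [522.1, -76.5, 133.9]
tcp_rot: [-3.141, 0.002, 3.141]
contact_force: [0.3, -0.3, 0.1]
grip_width: 63.9
finger_force: 30.0
```

Request:
arm_command --gripper '[48,48,48,48,48]' --pt "0.5 1 0" --pt "0.5 1 0" --pt "0.5 1 0" --pt "0.5 1 0" --pt "0.5 1 0" --twist '[0,0,0,0,0]'

```text
time: 40.88
tool_pos: [459.2, 49.1, 133.6]
tcp_rot: [-3.142, 0.001, -3.141]
contact_force: [0.6, 0.1, -0.8]
grip_width: 63.9
finger_force: 30.0
```

Request:
arm_command --gripper '[48,48,48,48,48]' --pt "0.4 1 0" --pt "0.4 1 0" --pt "0.1 1 0" --pt "0 1 0" --pt "0 1 0" --twist '[0,0,0,0,0]'

```text
time: 41.5
tool_pos: [437.1, 174.2, 133.7]
tcp_rot: [3.141, 0.001, -3.141]
contact_force: [0.3, -0.6, 0.2]
grip_width: 63.8
finger_force: 30.0
```

Request:
arm_command --gripper '[48,48,48,48,48]' --pt "0 1 0" --pt "0 1 0" --pt "0 1 0" --pt "0 0.8 0" --pt "0 0.4 0" --twist '[0,0,0,0,0]'

```text
time: 42.12
tool_pos: [436.9, 279.2, 133.2]
tcp_rot: [3.141, 0.0, -3.14]
contact_force: [1.3, 0.1, -1.0]
grip_width: 63.8
finger_force: 30.0
```

Request:
arm_command --gripper '[48,48,48,48,48]' --pt "0.06 0.4 0.3" --pt "0 0 0.8" --pt "0 0 1" --pt "0 0 0.8" --pt "0 0 0.3" --twist '[0,0,0,0,0]'

```text
time: 42.75
tool_pos: [434.5, 287.7, 51.6]
tcp_rot: [-3.14, -0.002, 3.141]
contact_force: [-0.0, 0.0, 0.3]
grip_width: 63.6
finger_force: 30.0
```

Request:
arm_command --gripper '[48,48,48,48,48]' --pt "0 0 0.1" --pt "0 0 0" --pt "0 0 0" --pt "0 0 0" --pt "0 0 0" --twist '[0,0,0,0,0]'

```text
time: 43.38
tool_pos: [435.5, 288.4, 50.8]
tcp_rot: [3.141, 0.0, -3.141]
contact_force: [-0.1, -0.6, -0.7]
grip_width: 63.9
finger_force: 30.0
```

Request:
arm_command --gripper '[48,48,48,48,48]' --pt "0 0 0.1" --pt "0 0 0.1" --pt "0 0 0.06" --pt "0 0 0" --pt "0 0 0" --twist '[0,0,0,0,0]'

```text
time: 44.0
tool_pos: [435.4, 288.4, 44.0]
tcp_rot: [3.141, 0.0, -3.141]
contact_force: [-0.4, 0.6, -0.2]
grip_width: 63.8
finger_force: 30.0
```

Request:
arm_command --gripper '[48,48,48,48,48]' --pt "0 0 0.05" --pt "0 0 0" --pt "0 0 0" --pt "0 0 0" --pt "0 0 0" --twist '[0,0,0,0,0]'

```text
time: 44.62
tool_pos: [435.4, 288.3, 42.8]
tcp_rot: [3.142, 0.0, -3.141]
contact_force: [0.4, -0.1, 0.5]
grip_width: 63.4
finger_force: 30.0
```

Request:
arm_command --gripper '[48,48,66,70,80]' --pt "0 0 0.04" --pt "0 0 0" --pt "0 0 0" --pt "0 0 0" --pt "0 0 0" --twist '[0,0,0,0,0]'

```text
time: 45.25
tool_pos: [435.3, 288.3, 41.6]
tcp_rot: [-3.142, -0.0, -3.141]
contact_force: [0.4, -0.1, -0.1]
grip_width: 75.8
finger_force: 0.0
```

Request:
arm_command --gripper '[91.8,91.8,91.8,91.8,91.8]' --pt "0 0 0" --pt "0 0 -0.3" --pt "0 0 -1" --pt "0 0 -1" --pt "0 0 -1" --twist '[0,0,0,0,0]'

```text
time: 45.88
tool_pos: [435.4, 288.4, 125.6]
tcp_rot: [3.141, 0.0, -3.141]
contact_force: [-0.6, 0.2, -0.2]
grip_width: 91.9
finger_force: 0.0
```

Request:
arm_command --gripper '[91.8,91.8,91.8,91.8,91.8]' --pt "0 -1 -1" --pt "0 -1 -1" --pt "0 -1 -1" --pt "0 -1 0" --pt "0 -1 0" --twist '[0,0,0,0,0]'

```text
time: 46.5
tool_pos: [435.5, 162.6, 200.2]
tcp_rot: [3.141, 0.002, -3.141]
contact_force: [-0.2, 0.1, -0.4]
grip_width: 92.0
finger_force: 0.0
```

Request:
arm_command --gripper '[91.8,91.8,91.8,91.8,91.8]' --pt "0 -1 0" --pt "0 -1 0" --pt "0 -1 0" --pt "0 -1 0" --pt "0 -1 0" --twist '[0,0,0,0,0]'

```text
time: 47.12
tool_pos: [435.4, 37.5, 199.8]
tcp_rot: [3.142, 0.001, -3.141]
contact_force: [0.2, 0.2, 0.5]
grip_width: 91.4
finger_force: 0.0
```

```bash
python3 - <<'E'
from h import *
cv2.imwrite("pics/t4.png",cv2.resize(capture("top")[100:320,90:430,::-1],None,fx=2.3,fy=2.3,interpolation=cv2.INTER_CUBIC))
cv2.imwrite("pics/s4.png",cv2.resize(capture("side")[100:370,90:430,::-1],None,fx=2.2,fy=2.2,interpolation=cv2.INTER_CUBIC))
E
```

```text
(no output)
```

View pics/t4.png

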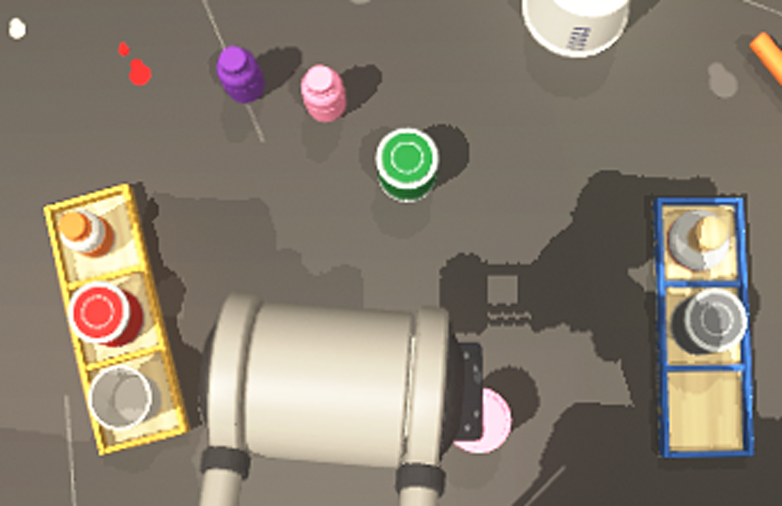

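View pics/s4.png

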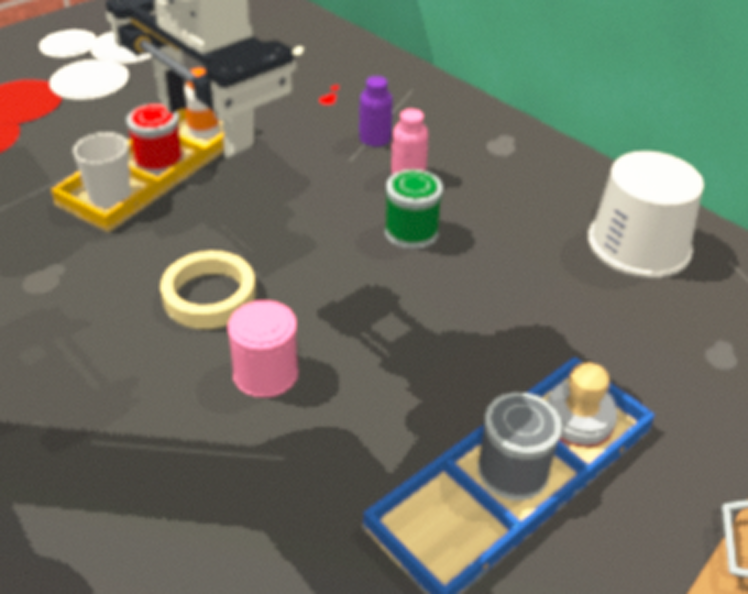

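All five things stand upright in their bays. In the top crop these are hardener (80,232), red (102,314), cup (121,397), sander (700,238) and grey (715,320). The green tin and the tape have not moved. Handing in.

```bash
python3 -c "
from plant import *
print(close_job())"
```

```text
the job is handed in; nothing more can be done
None
```

I set all five things upright in their bays (red tin, hardener and cup in the yellow tray; grey tin and sanding pad in the blue), left the green tin and tape where they stood, and handed the job in at about 47 s; no verdict was returned.

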